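Shut the draught shield and tare the balance without touching it

TASK

A capped cup stands on the pan of the analytical balance, and the balance is to be tared with it. Gently push the glass top door of the draught shield fully shut with a fingertip, then hold the fingertips just above the right-hand touch-free sensor of the control panel for two seconds without touching the panel, and draw the hand a good 20 cm away so that the balance can settle. Leave the cup where it stands, keep the hand from passing low over the left-hand sensor (it prints), and disturb nothing else on the bench.

Things in the scene. Friction and masses are not known exactly. Their poses are not given: they have to be found in the camera images.
- balance: White analytical balance, fixed, 270 (x) x 180 (y) x 170 mm high. Origin: bench level, mid footprint; own +x from its front (control panel) to its back, +y to its left seen from the front. Front to back: control panel (x -135 to -50 mm), glass chamber (x -57 to 64, 160 wide, top open while the door is back), solid rear tower (x 66 to 134, top at z 158) over which the door slides.
- top_door (a joint): Level sliding glass top door of the draught shield: 0 = fully shut (at its stop), grows as it slides back along the balance's +x, at most 0.066 m. Starts partly open, stays where it is left; about 1.2 N friction plus light damping. Plate 118 x 146 mm, upper face 169 mm above the bench.
- door_lip (a point): Middle of the upright rear face (towards the balance's back) of the aluminium finger lip near the door's front edge; moves with the door. The lip runs along the balance's y, 90 mm wide, and stands 19 mm above the door's glass; this point is 10 mm above the glass. A fingertip lowered behind it, over the glass, can push it towards the balance's front. Its front slopes and gives no hold.
- right_sensor (a point): The tare sensor: centre of the round dark window, 21 mm across in a grey ring, at the right end of the control panel seen from the front (the balance's -y end), on the panel's slightly sloping top, 45 mm above the bench, 42 mm in front of the shield's front pane, which rises 125 mm above it. It answers to a fingertip held 1 to 6 cm straight above it.
- left_sensor (a point): The print sensor: the same kind of window at the left end of the control panel, 132 mm from the right one. It too answers to a hand within 2.5 cm to the side and up to about 7 cm above it.
- control_panel: The low white control panel at the front of the balance, fixed to it, 85 x 176 mm, with a grey display and four flat keys between the two sensor windows; upper face 38 mm above the bench at the front edge, 50 mm at the back. Same origin and axes as the balance. It must not be touched.
- cup_middle (a point): Half-way up the white capped sample cup on the round steel pan in the weighing chamber; cup 59 mm in diameter, 66 mm high, its top 132 mm above the bench, about 20 g, loose.
- cup: The same cup; origin at the centre of its underside, z along its axis.
- strip_bottle: Bystander beside the balance's left flank: white bottle 44 mm across, 98 mm high; origin under its centre (so for all bystanders).
- vial_a: Bystander: control vial 24 mm across, 45 mm high, left of the balance, the one nearer the front.
- vial_b: Bystander: control vial of the same size, behind the first one.
- calculator: Bystander: flat black calculator 120 x 75 x 13 mm, to the right of the balance near the bench edge.
- slide_box: Bystander: slide box 58 x 80 x 30 mm, further right.
- timer: Bystander: white bench timer 58 x 62 x 18 mm, furthest right.

How it is judged:
By the outcome, as a careful person would: the job done as asked, in the order asked, and still so for the second after the job is handed in, with the robot touching nothing.
It also fails if it takes over 42 s, if anything falls off the work surface, if the arm or the gripper's body presses on something with over 40 N, if the wrist force passes 120 N, or if a joint passes its speed limit or range.

ROBOT

A 7-joint arm with a two-finger parallel gripper is mounted at the origin on a cart in front of the work surface, level with it; the furniture and walls round the work are solid. World frame = base frame: x ahead of the robot, y to its left, z up, the work surface at z = 0. Lengths are in m, angles in rad, forces in N, time in s.
With the tool pointing down it reaches from about 0.4 to 0.85 m from the base axis. Payload 10.4 kg.
Tool frame: the origin (TCP) lies midway between the tips of the shut fingers; the grasp point (between the pads) lies behind it (manip.hold_point_z is the z of the grasp point in the tool frame, in m); z points along the fingers, y is the direction in which the jaws open and shut (so a half turn about z gives the same grasp; the last joint's range is limited). The gripper opens to 85 mm and grips with 20 to 120 N. Pads are 22 mm wide; open, the fingers measure 114 mm over their backs; the gripper's body (76 mm by 85 mm) begins 54 mm behind the grasp point. The pads swing forward as they close: fully open they stand 13 mm farther back than shut.
Start: joints at [-0.023, 0.332, -0.065, 1.46, 0.022, 1.35, -0.088], TCP at [0.625, 0, 0.231] pointing down, gripper open.
Joint ranges: [-2.6, 2.6], [-0.5, 2.12], [-1.47, 1.34], [0.16, 2.42], [-1.27, 4.41], [0.06, 2.06], [-2.6, 2.6]. Speed limits (rad/s): [2.22, 2.22, 2.79, 2.79, 3.14, 3.14, 3.14].

INTERFACE

Orientations are given as a unit quaternion [x, y, z, w].
In Python, from workcell import manip gives the robot as it stands.
- The arm moves only by the shell command python3 -m handwheel 'ROWS' [FORCE]. ROWS is JSON, a list that holds one entry, the list of rows, each a list of 7 numbers: the shift along the tool's x, y, z in m, then the turn, a rotation vector about the tool's x, y, z in rad, then the finger opening in m, from 0 to 0.0854. In form: [[[tx, ty, tz, ax, ay, az, claw], ...]]. A call has 1 to 8 rows; each row is the pose to reach, as a shift and turn from the pose commanded when the call began, along the tool's axes at that moment; what a row does not reach only later rows make up. A row lasts 1/8 s, in which the tool goes at most 62.5 mm and 10.7 degrees, less where a joint would pass 70% of its speed; a pose out of reach is approached as far as the arm can. A call with a gripper value outside its range is refused whole. The fingers move at their own pace and stop on an object; FORCE is the grip in N (left out, the last holds). Time passes only in rows, so rows that repeat a pose let the fingers close. It gives the time, the measured TCP pose, the force and the opening at its end, in the units of the state.
- manip.get_obs(): the state, without advancing time (a new reading comes with each control period).
- manip.camera(name): name is "scene" or "side" or "wrist"; returns the picture (400x640x3 uint8, blue, green, red); there is no depth.
- manip.calibration(name): a dict with "fx", "fy", "cx", "cy" (pixels), "k1" (the pictures are not rectified: a ray, as slopes to the right and down, at radius r is drawn at 1 + k1 r^2 times it, then the intrinsics apply), "view" (4x4, takes a point from world to camera coordinates); the wrist camera has in their place "tool_from_camera" (4x4, takes a point from camera to tool coordinates, whose origin is the TCP and whose axes are the flange's). Camera axes: x right, y up, looking along -z (the intrinsics and any distortion apply to the point x, -y, -z); pixel columns grow to the right and rows downward; lengths in m; the calibration is good to about 2 mm. A picture is of the moment at which its call begins: read the wrist's pose just before it. calibration takes no time and is no camera call.
- manip.hand_in(): hands the job in, once; it reports no verdict.
The state is a dict: "clock": time; "joint_pos": joint angles; "joint_velocities": joint speeds; "tau": joint torques, N m; "position": TCP position; "ee_rot": TCP orientation; "ft_force": force on the tool from outside, world axes, zero at the start; "torque": the same for the moment, N m; "grip_width": opening from 0.0 (shut) to 1.0 (fully open).
Only numpy, scipy, OpenCV 4.12 (cv2) and the standard library are available. Lean on these libraries where they do the work, as an engineer would, in place of code of your own. Each camera call takes 0.05 s, during which the arm holds its last target.

## Working session

There is one attempt and no reset: what is moved stays moved. The work goes in short steps, Python scripts to look and compute and a shell command to move; the robot and the scene stay as the last step left them, time stands still between calls to the robot, and variables do not carry over. Pictures are saved under pics/ and viewed, and the job is handed in when it is done.

```bash
mkdir -p pics; ls
python3 - <<'E'
from workcell import manip
import cv2
o=manip.get_obs(); print(o); print(manip.hold_point_z)
for n in ("scene","side","wrist"):
    cv2.imwrite(f"pics/{n}0.png",manip.camera(n)); print(n,manip.calibration(n))
E
```

```text
pics
{'clock': 0.0, 'joint_pos': array([-0.02260888,  0.33284539, -0.0647193 ,  1.46095313,  0.02159884,
        1.34987151, -0.08848662]), 'joint_velocities': array([ 0.0005186 , -0.00117303, -0.00093682, -0.00160652,  0.00174385,
       -0.00019433,  0.00124788]), 'tau': array([ 4.98105128e-04, -6.25449800e+01,  4.97091911e-02, -3.91610491e+01,
        1.63588714e-02,  9.83294769e-03, -6.01235030e-06]), 'position': array([6.24628726e-01, 1.25540845e-05, 2.30526864e-01]), 'ee_rot': array([ 7.07084872e-01,  7.07128352e-01, -5.08194318e-04, -4.68070990e-04]), 'ft_force': array([-0.59027386,  0.71466827, -0.25032501]), 'torque': array([-0.02169522,  0.02214563, -0.02867282]), 'grip_width': 0.9984857718122624}
-0.0187
scene {'fx': 490.33452656783277, 'fy': 490.33452656783277, 'cx': 323.2062978025066, 'cy': 198.90762976151825, 'k1': -0.01681659667955094, 'view': array([[-0.73781058, -0.67482498, -0.01570995,  0.46822874],
       [ 0.42336976, -0.48076156,  0.76787132, -0.22361765],
       [-0.52573149,  0.55989247,  0.64041145, -1.36883373],
       [ 0.        ,  0.        ,  0.        ,
[... 209 characters left out ...]
  0.5080881 ],
       [ 0.10979662, -0.69212377,  0.71337885, -0.04344637],
       [-0.09431791,  0.70722455,  0.70066937, -1.55490299],
       [ 0.        ,  0.        ,  0.        ,  1.        ]])}
wrist {'fx': 288.94471860818226, 'fy': 288.94471860818226, 'cx': 319.19550111495306, 'cy': 202.05909931331178, 'k1': -0.02227175095114626, 'tool_from_camera': array([[ 7.64246960e-04,  9.55135932e-01,  2.96166788e-01,
         7.50895365e-02],
       [ 9.99999098e-01, -1.05697669e-03,  8.28283767e-04,
         8.45783908e-05],
       [ 1.10416498e-03,  2.96165888e-01, -9.55135879e-01,
        -1.42627682e-01],
       [ 0.00000000e+00,  0.00000000e+00,  0.00000000e+00,
         1.00000000e+00]])}
```

View pics/scene0.png

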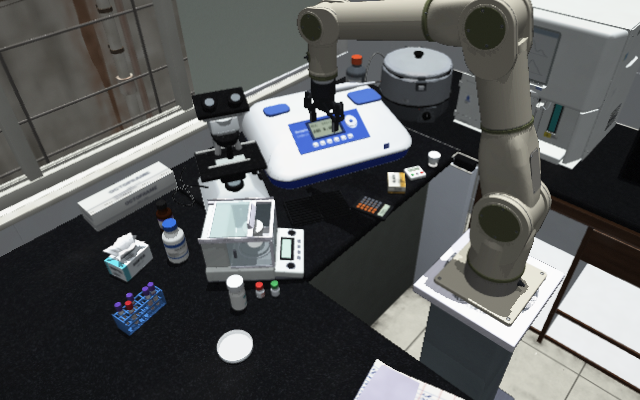

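View pics/side0.png

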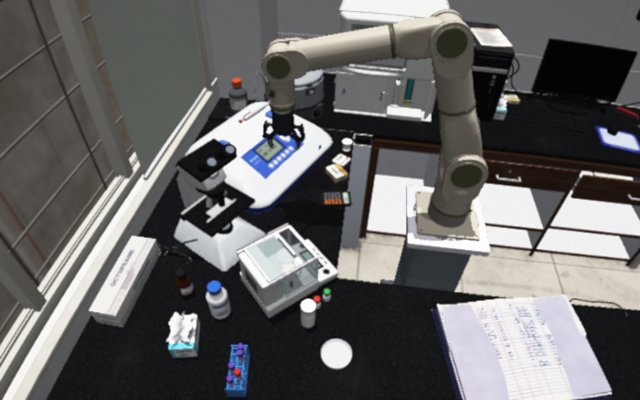

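View pics/wrist0.png

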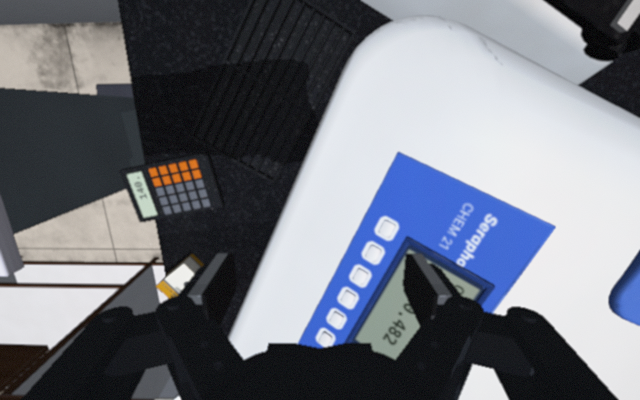

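The scene view shows the balance at about (250,240) with its panel on the right, towards the robot. The tool is over the blue-white analyser, and the microscope stands between the analyser and the balance. I'll zoom in on the two fixed views.

```bash
cat > h.py <<'E'
import numpy as np, cv2
from workcell import manip
from scipy.spatial.transform import Rotation as R
def campose(n,obs=None):
    c=manip.calibration(n)
    if n=="wrist":
        T=np.eye(4);T[:3,:3]=R.from_quat(obs["ee_rot"]).as_matrix();T[:3,3]=obs["position"]
        return c,T@c["tool_from_camera"]
    return c,np.linalg.inv(c["view"])
def ray(n,u,v,obs=None):
    c,M=campose(n,obs)
    K=np.array([[c["fx"],0,c["cx"]],[0,c["fy"],c["cy"]],[0,0,1]])
    p=cv2.undistortPoints(np.array([[[u,v]]],float),K,np.array([c["k1"],0,0,0]))[0,0]
    d=M[:3,:3]@np.array([p[0],-p[1],-1]);return M[:3,3],d/np.linalg.norm(d)
def onz(n,u,v,z,obs=None):
    o,d=ray(n,u,v,obs);return o+d*(z-o[2])/d[2]
def proj(n,P,obs=None):
    c,M=campose(n,obs)
    q=np.linalg.inv(M)@np.append(P,1);x,y=q[0]/-q[2],-q[1]/-q[2];s=1+c["k1"]*(x*x+y*y)
    return c["fx"]*x*s+c["cx"],c["fy"]*y*s+c["cy"]
def two(a,b):
    A=[];B=[]
    for o,d in(a,b):
        P=np.eye(3)-np.outer(d,d);A.append(P);B.append(P@o)
    x=np.linalg.lstsq(np.vstack(A),np.hstack(B),rcond=None)[0]
    return x,[np.linalg.norm((np.eye(3)-np.outer(d,d))@(x-o))for o,d in(a,b)]
E
python3 - <<'E'
import cv2
a=cv2.imread("pics/scene0.png");cv2.imwrite("pics/scene0c.png",cv2.resize(a[180:310,190:320],None,fx=4.6,fy=4.6,interpolation=cv2.INTER_CUBIC))
a=cv2.imread("pics/side0.png");cv2.imwrite("pics/side0c.png",cv2.resize(a[215:335,225:355],None,fx=5,fy=5,interpolation=cv2.INTER_CUBIC))
E
```

```text
(no output)
```

View pics/scene0c.png

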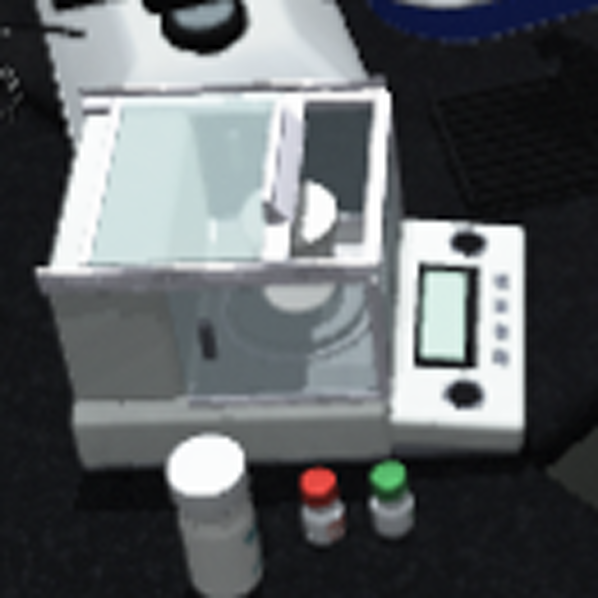

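View pics/side0c.png

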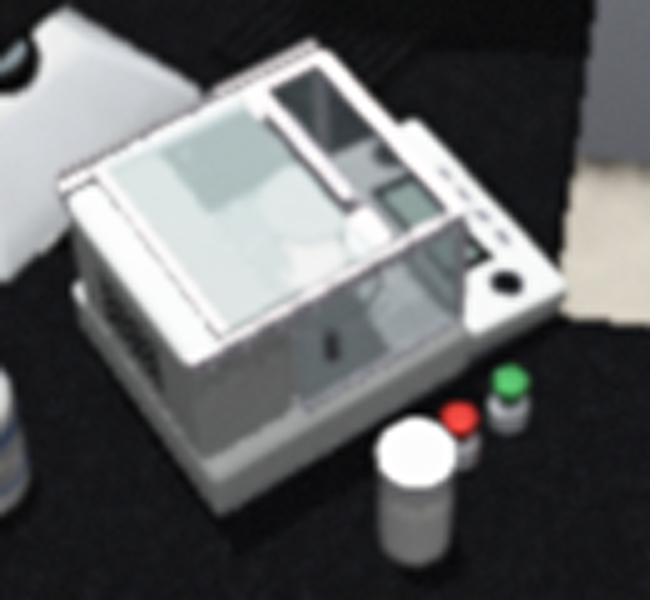

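Run:
```python
from h import *
np.set_printoptions(precision=4,suppress=True)
S=lambda u,v:(190+u/4.6,180+v/4.6)
D=lambda u,v:(225+u/5,215+v/5)
r1=onz("scene",*S(467,242),.045);l1=onz("scene",*S(464,394),.045)
r2=onz("side",*D(385,152),.045);l2=onz("side",*D(507,282),.045)
print(r1,l1,np.linalg.norm(r1-l1));print(r2,l2,np.linalg.norm(r2-l2))
r=(r1+r2)/2;l=(l1+l2)/2
for r,l in((r1,l1),(r2,l2),(r,l)):
    y=(l-r)/np.linalg.norm(l-r);y[2]=0;x=np.array([y[1],-y[0],0]);
    m=(r+l)/2;m[2]=0
    yaw=np.degrees(np.arctan2(x[1],x[0]))
    # sensor x = -57-42=-99mm
    O=m+x*.099
    print("origin",O,"yaw",yaw)
T=np.eye(4);T[:3,0]=x;T[:3,1]=y;T[:3,2]=[0,0,1];T[:3,3]=O
np.save("T.npy",T)
def loc(P):return T[:3,:3].T@(P-O)
for n,p in(("lipA",S(290,105)),("lipB",S(270,208)),):
    print(n,loc(onz("scene",*p,.188)))
for n,p in(("lipA",D(265,122)),("lipB",D(345,202)),):
    print(n,loc(onz("side",*p,.188)))
for n,f in (("scene",S),):
    for q in((40,275),(390,270),(385,88),(82,90)): print(loc(onz(n,*f(*q),.170)))
```

```text
[0.5153 0.2693 0.045 ] [0.4225 0.3636 0.045 ] 0.13230218088478224
[0.5162 0.2678 0.045 ] [0.4208 0.3627 0.045 ] 0.13456588550853163
origin [0.5395 0.3858 0.    ] yaw 44.499147775826714
origin [0.5384 0.3854 0.    ] yaw 45.128076177036974
origin [0.5389 0.3856 0.    ] yaw 44.8162794413774
lipA [-0.0015 -0.0401  0.188 ]
lipB [0.0037 0.05   0.188 ]
lipA [ 0.0132 -0.0307  0.188 ]
lipB [0.0088 0.0471 0.188 ]
[0.1325 0.0784 0.17  ]
[-0.0641  0.0855  0.17  ]
[-0.0555 -0.0743  0.17  ]
[ 0.1315 -0.0837  0.17  ]
```

The sensors are 132–134 mm apart in both views, against 132 given, and the shield corners fall at the expected places, so the balance pose is good: yaw about 44.8°. The lip rear is roughly at own x 0–13 mm. Before planning a path I'll locate the microscope.

```bash
python3 - <<'E'
from h import *
np.set_printoptions(precision=3,suppress=True)
T=np.load("T.npy")
for a,b in(((247,101),(236,148)),((265,160),(248,187)),((196,95),(178,148)),((267,192),(267,228))):
    p,e=two(ray("scene",*a),ray("side",*b));print(p,e,(T[:3,:3].T@(p-T[:3,3])))
o=manip.get_obs();Rm=R.from_quat(o["ee_rot"]).as_matrix()
B=np.c_[T[:3,1],T[:3,0],[0,0,-1]]
print("turn",np.degrees(R.from_matrix(Rm.T@B).as_rotvec()))
for q in((.08,0,.28),):
    P=T[:3,3]+T[:3,:3]@np.array(q);print(P,Rm.T@(P-o["position"]))
E
python3 - <<'E'
import cv2
a=cv2.imread("pics/side0.png");cv2.imwrite("pics/side0m.png",cv2.resize(a[120:290,160:300],None,fx=3.5,fy=3.5))
a=cv2.imread("pics/scene0.png");cv2.imwrite("pics/scene0m.png",cv2.resize(a[80:220,180:300],None,fx=4,fy=4))
E
```

```text
[0.72  0.214 0.389] [np.float64(0.001547963598629647), np.float64(0.001547963598629469)] [ 0.008 -0.25   0.389]
[0.716 0.17  0.179] [np.float64(0.013642240494672934), np.float64(0.013642240494673026)] [-0.026 -0.278  0.179]
[0.88  0.268 0.391] [np.float64(0.01721122776692436), np.float64(0.01721122776692436)] [ 0.159 -0.324  0.391]
[0.635 0.256 0.115] [np.float64(0.010861763577561556), np.float64(0.01086176357756137)] [-0.023 -0.16   0.115]
turn [ -0.059  -0.022 -44.816]
[0.596 0.442 0.28 ] [ 0.442 -0.029 -0.049]
```

View pics/side0m.png

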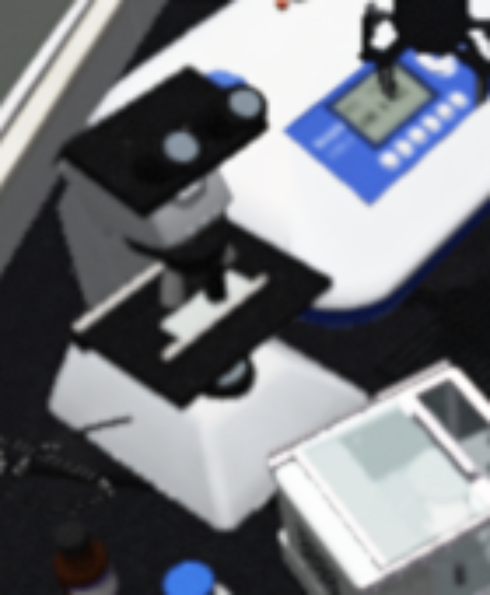

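View pics/scene0m.png

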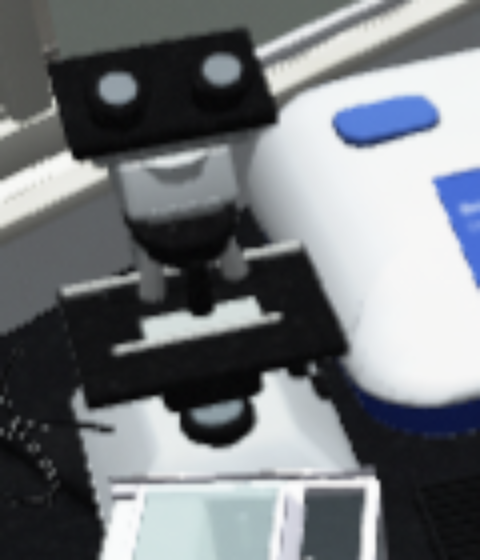

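The microscope head is around (0.72–0.88, 0.21–0.35, up to 0.39 high), so I go round it on the robot's side. The fingers shut and the tool turns −45° on the way.

```bash
python3 -m handwheel '[[[0.02,-0.04,-0.02,0,0,0,0],[0.05,-0.08,-0.04,0,0,-0.1,0],[0.1,-0.11,-0.05,0,0,-0.2,0],[0.15,-0.13,-0.06,0,0,-0.3,0],[0.19,-0.14,-0.06,0,0,-0.4,0],[0.23,-0.14,-0.06,0,0,-0.5,0],[0.27,-0.13,-0.06,0,0,-0.6,0],[0.3,-0.12,-0.06,0,0,-0.7,0]]]' 30
python3 - <<'E'
from h import *
T=np.load("T.npy");o=manip.get_obs();Rm=R.from_quat(o["ee_rot"]).as_matrix();B=np.c_[T[:3,1],T[:3,0],[0,0,-1]]
P=T[:3,3]+T[:3,:3]@np.array([.055,0,.27])
print(Rm.T@(P-o["position"]),R.from_matrix(Rm.T@B).as_rotvec())
cv2.imwrite("pics/w1.png",manip.camera("wrist"))
E
```

```text
clock: 1.15
position: [0.5047, 0.3018, 0.2911]
ee_rot: [0.42, 0.908, 0.0, -0.0]
ft_force: [-0.1, -0.5, 0.6]
grip_width: -0.002
[0.04596388 0.13519237 0.02111298] [-8.86965711e-05 -3.32904144e-04 -7.76182121e-02]
```

View pics/w1.png

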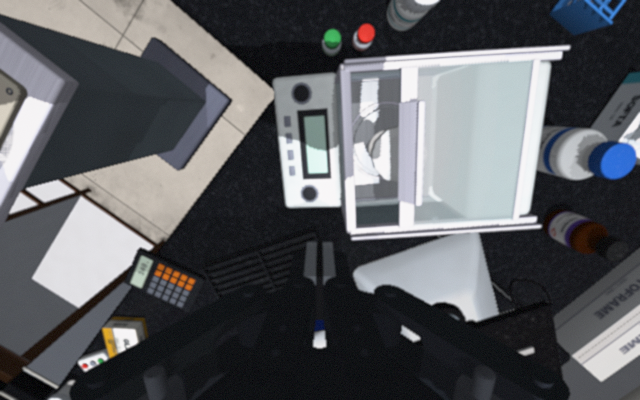

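The wrist view shows the balance from above: left sensor (302,92), right sensor (309,193), and the lip as a bar from about (405,100) to (420,205). I'll measure these in a zoom.

Run:
```python
import cv2
a=cv2.imread("pics/w1.png");cv2.imwrite("pics/w1c.png",cv2.resize(a[70:220,270:440],None,fx=4,fy=4,interpolation=cv2.INTER_CUBIC))
```

```text
(no output)
```

View pics/w1c.png

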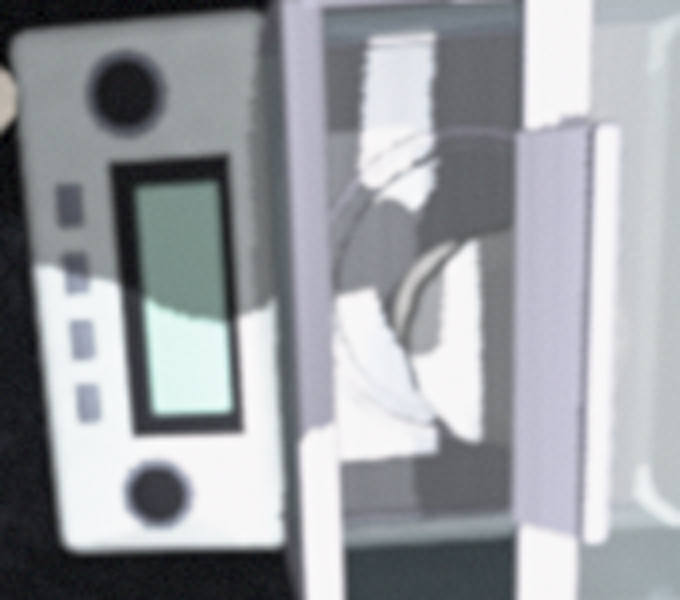

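Run:
```python
from h import *
np.set_printoptions(precision=4,suppress=True)
o=manip.get_obs();W=lambda u,v:(270+u/4,70+v/4)
r=onz("wrist",*W(159,493),.045,o);l=onz("wrist",*W(127,93),.045,o);print(r,l,np.linalg.norm(r-l))
y=(l-r)/np.linalg.norm(l-r);x=np.array([y[1],-y[0],0]);O=(r+l)/2+x*.099;O[2]=0;print("O",O,np.degrees(np.arctan2(x[1],x[0])))
To=np.load("T.npy");loc=lambda P:To[:3,:3].T@(P-To[:3,3])
for q in((620,125),(609,540)): print(loc(onz("wrist",*W(*q),.188,o)))
for q in((588,122),(578,530)): print("front top",loc(onz("wrist",*W(*q),.188,o)))
# average pose
yaw=np.radians(np.mean([44.82,np.degrees(np.arctan2(x[1],x[0]))]));On=(O+To[:3,3])/2
T=np.eye(4);T[:2,:2]=[[np.cos(yaw),-np.sin(yaw)],[np.sin(yaw),np.cos(yaw)]];T[:3,3]=On;np.save("T.npy",T)
loc=lambda P:T[:3,:3].T@(P-T[:3,3])
a,b=[loc(onz("wrist",*W(*q),.188,o)) for q in((620,125),(609,540))];lip=(a+b)/2;print("new T",On,np.degrees(yaw),"lip",lip,b-a)
Rm=R.from_quat(o["ee_rot"]).as_matrix();B=np.c_[T[:3,1],T[:3,0],[0,0,-1]]
P=T[:3,3]+T[:3,:3]@np.array([lip[0]+.03,0,.25]);print("tcp local",loc(o["position"]))
print(P,Rm.T@(P-o["position"]),R.from_matrix(Rm.T@B).as_rotvec())
```

```text
[0.5149 0.2724 0.045 ] [0.4225 0.3657 0.045 ] 0.1312602792380435
O [0.539  0.3887 0.    ] 44.748316058413444
[0.0093 0.0457 0.188 ]
[ 0.01   -0.0423  0.188 ]
front top [0.0029 0.0467 0.188 ]
front top [ 0.003  -0.0395  0.188 ]
new T [0.539  0.3872 0.    ] 44.78415802920672 lip [0.0086 0.0006 0.188 ] [ 0.0007 -0.088   0.    ]
tcp local [-0.0822 -0.034   0.2903]
[0.5663 0.4144 0.25  ] [0.0422 0.1181 0.0404] [ 0.0002 -0.0021 -0.0691]
```

The lip rear is at own x = +9 mm and the lip is 88 mm long (90 given). All three views agree on the balance within 3 mm. I move 30 mm behind the lip, then look.

```bash
python3 -m handwheel '[[[0.01,0.03,0,0,0,-0.02,0],[0.02,0.06,0,0,0,-0.04,0],[0.03,0.09,0.01,0,0,-0.07,0],[0.042,0.118,0.02,0,0,-0.07,0],[0.042,0.118,0.04,0,0,-0.07,0],[0.042,0.118,0.04,0,0,-0.07,0]]]'
python3 - <<'E'
from h import *
np.set_printoptions(precision=4,suppress=True)
T=np.load("T.npy");o=manip.get_obs();Rm=R.from_quat(o["ee_rot"]).as_matrix();B=np.c_[T[:3,1],T[:3,0],[0,0,-1]]
print(T[:3,:3].T@(o["position"]-T[:3,3]),R.from_matrix(Rm.T@B).as_rotvec(),o["ft_force"])
cv2.imwrite("pics/w2.png",manip.camera("wrist"))
a=manip.camera("scene");cv2.imwrite("pics/s2.png",cv2.resize(a[120:310,150:400],None,fx=3,fy=3))
E
```

```text
clock: 1.95
position: [0.5676, 0.4076, 0.249]
ee_rot: [0.39, 0.921, -0.002, -0.001]
ft_force: [-0.3, -0.3, -0.5]
grip_width: -0.001
[ 0.0347 -0.0056  0.249 ] [-0.0039 -0.0004 -0.0114] [-0.2739 -0.2654 -0.5071]
```

View pics/w2.png

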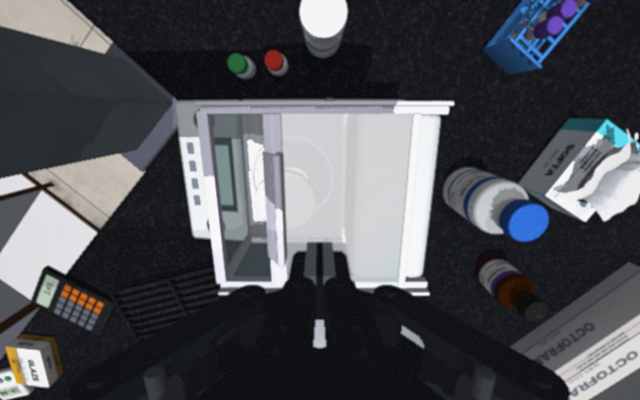

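View pics/s2.png

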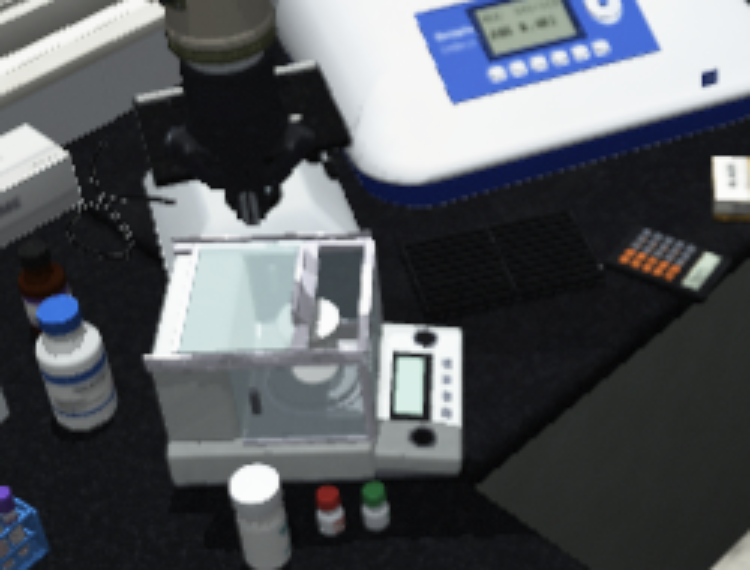

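The wrist view shows the shut fingers (col 300–340) behind the lip (rear edge at about col 285). I check the lip again in this view, then lower.

Run:
```python
from h import *
np.set_printoptions(precision=4,suppress=True)
a=cv2.imread("pics/w2.png");cv2.imwrite("pics/w2c.png",cv2.resize(a[95:285,180:350],None,fx=3.2,fy=3.2,interpolation=cv2.INTER_CUBIC))
T=np.load("T.npy");o=manip.get_obs()
for q in((284,118),(284,180),(284,262)): print(T[:3,:3].T@(onz("wrist",*q,.188,o)-T[:3,3]))
```

```text
[0.0116 0.066  0.188 ]
[0.0095 0.0224 0.188 ]
[ 0.0063 -0.0447  0.188 ]
```

View pics/w2c.png

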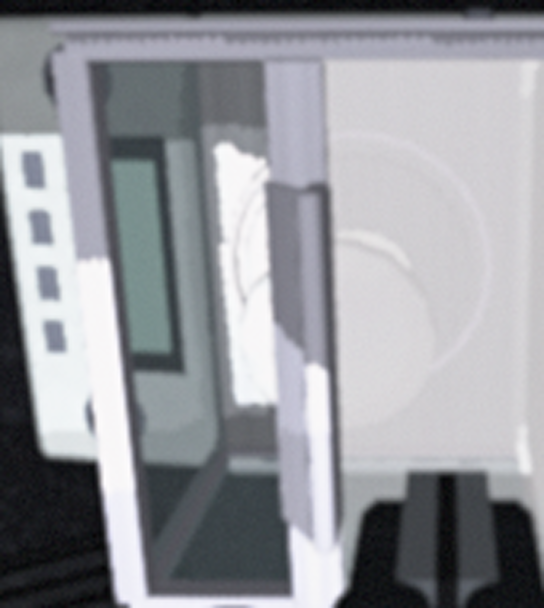

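```bash
python3 -m handwheel '[[[0.004,0.003,0.015,0,0,0,0],[0.004,0.003,0.03,0,0,0,0],[0.004,0.003,0.045,0,0,0,0],[0.004,0.003,0.045,0,0,0,0]]]'
python3 - <<'E'
from h import *
np.set_printoptions(precision=4,suppress=True)
T=np.load("T.npy");o=manip.get_obs();print(T[:3,:3].T@(o["position"]-T[:3,3]))
a=manip.camera("side");cv2.imwrite("pics/d3.png",cv2.resize(a[190:335,205:365],None,fx=4,fy=4,interpolation=cv2.INTER_CUBIC))
E
```

```text
clock: 2.55
position: [0.567, 0.4124, 0.2043]
ee_rot: [0.39, 0.921, -0.001, -0.001]
ft_force: [-0.6, -1.5, -0.1]
grip_width: 0.0
[ 0.0377 -0.0019  0.2043]
```

View pics/d3.png

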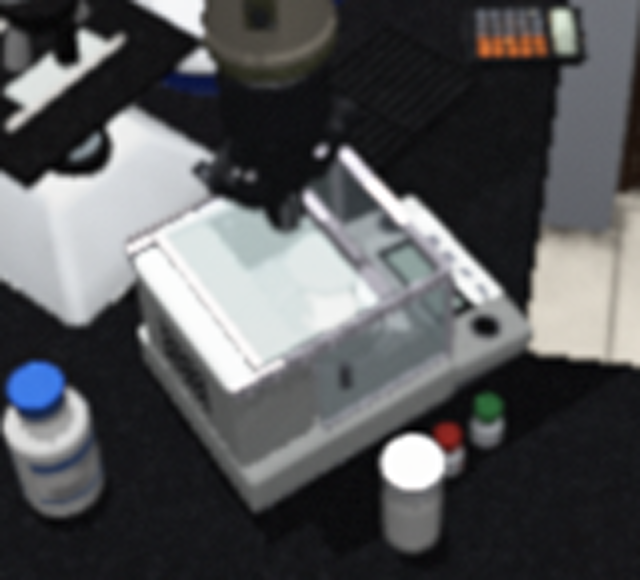

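The fingertip is above the glass behind the lip. I lower to about 10 mm above the glass and approach the lip.

```bash
python3 -m handwheel '[[[0,0,0.012,0,0,0,0],[0,0,0.024,0,0,0,0],[0,0,0.024,0,0,0,0],[0,-0.004,0.024,0,0,0,0],[0,-0.008,0.024,0,0,0,0],[0,-0.012,0.024,0,0,0,0],[0,-0.016,0.024,0,0,0,0],[0,-0.02,0.024,0,0,0,0]]]'
python3 - <<'E'
from h import *
np.set_printoptions(precision=4,suppress=True)
T=np.load("T.npy");o=manip.get_obs();print(T[:3,:3].T@(o["position"]-T[:3,3]),T[:3,:3].T@o["ft_force"])
cv2.imwrite("pics/w4.png",manip.camera("wrist"))
E
```

```text
clock: 3.6
position: [0.553, 0.399, 0.1824]
ee_rot: [0.39, 0.921, 0.0, 0.0]
ft_force: [0.2, -0.6, -0.1]
grip_width: -0.001
[ 0.0183 -0.0016  0.1824] [-0.2832 -0.5171 -0.0818]
```

View pics/w4.png

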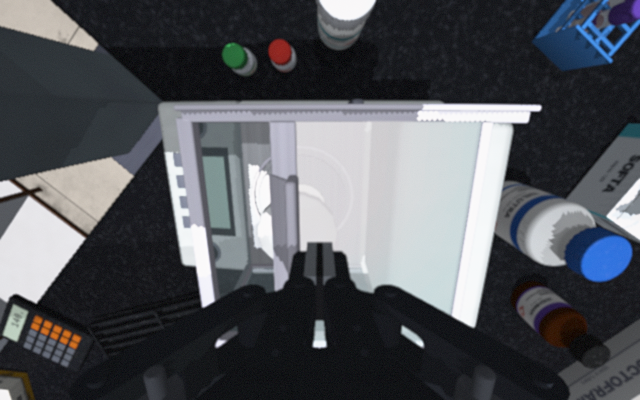

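```bash
python3 - <<'E'
from h import *
T=np.load("T.npy")
# door front edge from picture w1 (camera pose then)
o={"position":np.array([0.5047,0.3018,0.2911]),"ee_rot":np.array([0.42,0.908,0,0])/np.hypot(.42,.908)}
for q in((523,60),(518,560)): print(T[:3,:3].T@(onz("wrist",270+q[0]/4,70+q[1]/4,.169,o)-T[:3,3]))
E
python3 -m handwheel '[[[0,-0.002,0.002,0,0,0,0],[0,-0.005,0.003,0,0,0,0],[0,-0.008,0.003,0,0,0,0],[0,-0.011,0.003,0,0,0,0],[0,-0.014,0.003,0,0,0,0],[0,-0.017,0.003,0,0,0,0],[0,-0.02,0.003,0,0,0,0],[0,-0.023,0.003,0,0,0,0]]]'
python3 - <<'E'
from h import *
np.set_printoptions(precision=4,suppress=True)
T=np.load("T.npy");o=manip.get_obs();print(T[:3,:3].T@(o["position"]-T[:3,3]),T[:3,:3].T@o["ft_force"])
a=manip.camera("wrist");cv2.imwrite("pics/w5.png",cv2.resize(a[95:300,170:360],None,fx=2.9,fy=2.9,interpolation=cv2.INTER_CUBIC))
E
```

```text
[-0.00778188  0.05618159  0.169     ]
[-0.00847799 -0.05707786  0.169     ]
clock: 4.65
position: [0.5379, 0.3842, 0.1818]
ee_rot: [0.39, 0.921, 0.002, 0.001]
ft_force: [1.6, 0.4, 10.3]
grip_width: 0.001
[-0.0029 -0.0014  0.1818] [ 1.4071 -0.8655 10.2918]
```

View pics/w5.png

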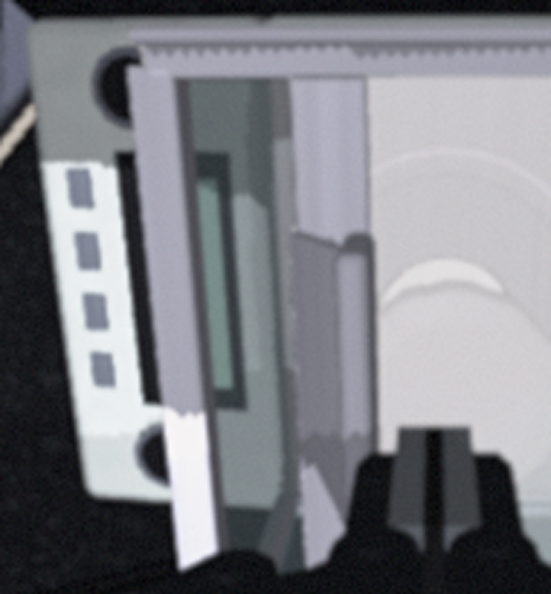

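The wrist reads 10 N upward, so something presses down. I work out where the lip is now before moving on.

Run:
```python
from h import *
np.set_printoptions(precision=4,suppress=True)
T=np.load("T.npy");o=manip.get_obs();L=lambda P:T[:3,:3].T@(P-T[:3,3])
f=lambda u,v:(170+u/2.9,95+v/2.9)
for q in((374,245),(376,400)): print("lip rear",L(onz("wrist",*f(*q),.188,o)))
for q in((290,90),(300,440)): print("door front",L(onz("wrist",*f(*q),.169,o)))
for q in((178,90),(212,500)): print("pane back",L(onz("wrist",*f(*q),.170,o)))
print("tip px",proj("wrist",o["position"],o), [proj("wrist",o["position"]+T[:3,:3]@np.array([dx,dy,0]),o) for dx,dy in((-.01,0),(.01,0),(0,.011))])
print(o["ft_force"],o["torque"])
a=manip.camera("side");cv2.imwrite("pics/d5.png",cv2.resize(a[200:300,220:340],None,fx=6,fy=6,interpolation=cv2.INTER_CUBIC))
```

```text
lip rear [-0.0129  0.0432  0.188 ]
lip rear [-0.0134  0.0153  0.188 ]
door front [-0.0284  0.0676  0.169 ]
door front [-0.0306 -0.0015  0.169 ]
pane back [-0.0483  0.0679  0.17  ]
pane back [-0.0495 -0.0145  0.17  ]
tip px (np.float64(319.96797252146916), np.float64(256.1766326107067)) [(np.float64(301.75335055112083), np.float64(256.3899721838132)), (np.float64(338.18036678984924), np.float64(255.95371435476758)), (np.float64(319.7591615233641), np.float64(237.7892693484714))]
[ 0.1643  0.4714 10.5726] [ 0.0015 -0.0357  0.0277]
```

View pics/d5.png

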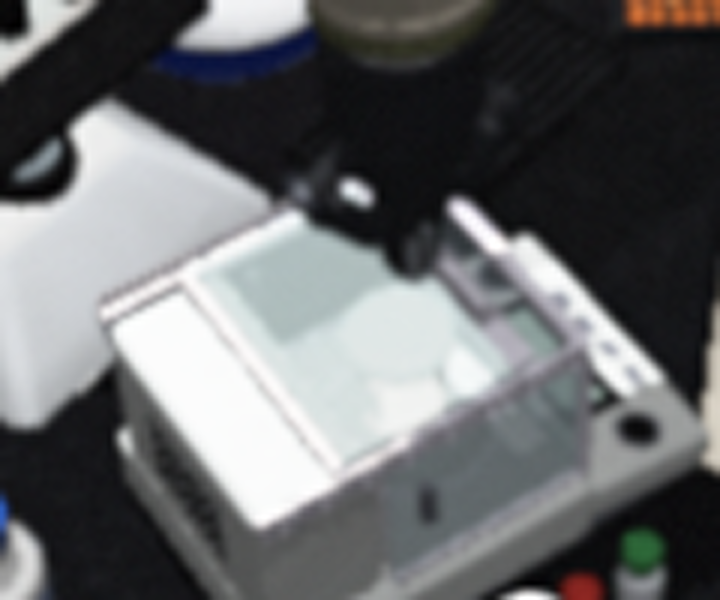

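The door has followed by 22 mm: lip rear at −13 mm, door front at −30 mm. The finger's wider part evidently sits on the lip's top edge when lowered this far. I raise a few mm to take the load off and check.

```bash
python3 -m handwheel '[[[0,0,-0.003,0,0,0,0],[0,0,-0.005,0,0,0,0],[0,0,-0.005,0,0,0,0]]]'
python3 - <<'E'
from h import *
np.set_printoptions(precision=4,suppress=True)
T=np.load("T.npy");o=manip.get_obs();print(T[:3,:3].T@(o["position"]-T[:3,3]),T[:3,:3].T@o["ft_force"])
E
```

```text
clock: 5.12
position: [0.5366, 0.3831, 0.1841]
ee_rot: [0.39, 0.921, -0.0, -0.0]
ft_force: [0.0, -0.0, 0.2]
grip_width: 0.002
[-0.0045 -0.0013  0.1841] [ 0.0195 -0.0268  0.1837]
```

Unloaded. I keep pushing slowly at this height.

```bash
python3 -m handwheel '[[[0,-0.003,0.001,0,0,0,0],[0,-0.006,0.001,0,0,0,0],[0,-0.009,0.001,0,0,0,0],[0,-0.012,0.001,0,0,0,0],[0,-0.014,0.001,0,0,0,0],[0,-0.014,0.001,0,0,0,0]]]'
python3 - <<'E'
from h import *
np.set_printoptions(precision=4,suppress=True)
T=np.load("T.npy");o=manip.get_obs();print(T[:3,:3].T@(o["position"]-T[:3,3]),T[:3,:3].T@o["ft_force"])
a=manip.camera("wrist");cv2.imwrite("pics/w6.png",cv2.resize(a[95:300,170:360],None,fx=2.9,fy=2.9,interpolation=cv2.INTER_CUBIC))
E
```

```text
clock: 5.88
position: [0.5266, 0.3732, 0.1834]
ee_rot: [0.39, 0.921, -0.0, 0.0]
ft_force: [-0.8, -0.2, 0.5]
grip_width: -0.002
[-0.0186 -0.0012  0.1834] [-0.7188  0.3723  0.4804]
```

View pics/w6.png

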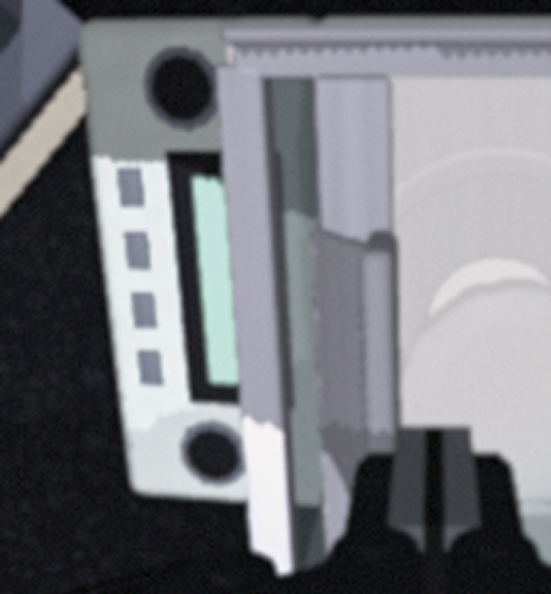

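The door follows and a few mm of gap remain. On in smaller steps.

```bash
python3 -m handwheel '[[[0,-0.002,0,0,0,0,0],[0,-0.004,0,0,0,0,0],[0,-0.006,0,0,0,0,0],[0,-0.006,0,0,0,0,0]]]'
python3 - <<'E'
from h import *
np.set_printoptions(precision=4,suppress=True)
T=np.load("T.npy");o=manip.get_obs();print(T[:3,:3].T@(o["position"]-T[:3,3]),T[:3,:3].T@o["ft_force"])
E
python3 -m handwheel '[[[0,-0.001,0,0,0,0,0],[0,-0.002,0,0,0,0,0],[0,-0.003,0,0,0,0,0],[0,-0.003,0,0,0,0,0]]]'
python3 - <<'E'
from h import *
np.set_printoptions(precision=4,suppress=True)
T=np.load("T.npy");o=manip.get_obs();print(T[:3,:3].T@(o["position"]-T[:3,3]),T[:3,:3].T@o["ft_force"])
a=manip.camera("wrist");cv2.imwrite("pics/w7.png",cv2.resize(a[95:300,170:360],None,fx=2.9,fy=2.9,interpolation=cv2.INTER_CUBIC))
E
```

```text
clock: 6.42
position: [0.5222, 0.3691, 0.1834]
ee_rot: [0.39, 0.921, -0.0, -0.0]
ft_force: [-0.6, -0.3, 0.4]
grip_width: -0.002
[-0.0247 -0.001   0.1834] [-0.6284  0.1914  0.3825]
clock: 6.92
position: [0.5201, 0.3671, 0.1833]
ee_rot: [0.39, 0.921, -0.0, 0.0]
ft_force: [0.8, 0.9, -0.1]
grip_width: 0.001
[-0.0275 -0.001   0.1833] [ 1.2456  0.0734 -0.052 ]
```

View pics/w7.png

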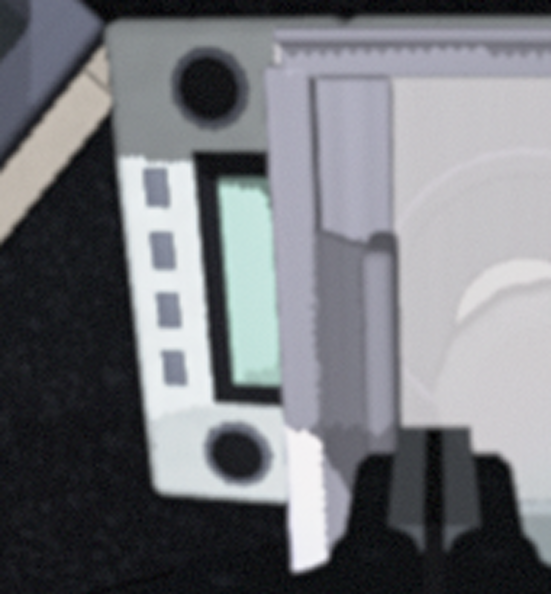

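The gap has almost gone. I advance by millimetres until the force rises at the stop.

```bash
cat > st.py <<'E'
from h import *
np.set_printoptions(precision=4,suppress=True)
T=np.load("T.npy");o=manip.get_obs();print(T[:3,:3].T@(o["position"]-T[:3,3]),T[:3,:3].T@o["ft_force"])
E
python3 -m handwheel '[[[0,-0.001,0,0,0,0,0],[0,-0.001,0,0,0,0,0]]]' >/dev/null; python3 st.py
python3 -m handwheel '[[[0,-0.001,0,0,0,0,0],[0,-0.001,0,0,0,0,0]]]' >/dev/null; python3 st.py
```

```text
[-0.0285 -0.001   0.1833] [ 1.2113  0.2327 -0.5984]
[-0.0295 -0.001   0.1833] [ 0.6539 -0.0602  0.3511]
```

```bash
python3 -m handwheel '[[[0,-0.001,0,0,0,0,0],[0,-0.001,0,0,0,0,0]]]' >/dev/null; python3 st.py
python3 -m handwheel '[[[0,-0.001,0,0,0,0,0],[0,-0.001,0,0,0,0,0]]]' >/dev/null; python3 st.py
python3 - <<'E'
from h import *
a=manip.camera("wrist");cv2.imwrite("pics/w8.png",cv2.resize(a[95:300,170:360],None,fx=2.9,fy=2.9,interpolation=cv2.INTER_CUBIC))
E
```

```text
[-0.0305 -0.001   0.1833] [ 1.1158 -0.2379 -0.8602]
[-0.0315 -0.0009  0.1833] [ 0.6683 -0.6324 -0.086 ]
```

View pics/w8.png

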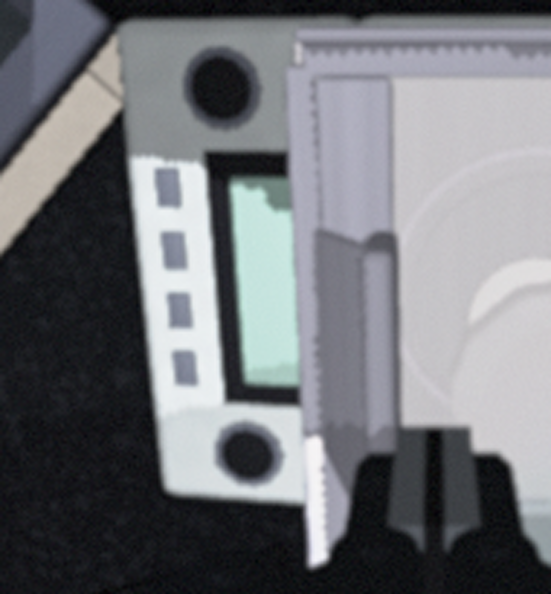

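The door rides over the front pane's top and is still moving. I carry on.

```bash
for i in 1; do :; done
python3 -m handwheel '[[[0,-0.001,0,0,0,0,0],[0,-0.002,0,0,0,0,0],[0,-0.002,0,0,0,0,0]]]' >/dev/null; python3 st.py
python3 -m handwheel '[[[0,-0.001,0,0,0,0,0],[0,-0.001,0,0,0,0,0]]]' >/dev/null; python3 st.py
python3 -m handwheel '[[[0,-0.001,0,0,0,0,0],[0,-0.001,0,0,0,0,0]]]' >/dev/null; python3 st.py
```

```text
[-0.0336 -0.0009  0.1833] [ 0.833  -1.2499  0.0014]
[-0.0345 -0.0009  0.1833] [0.4005 0.1769 0.3201]
[-0.0355 -0.0009  0.1834] [1.3755 0.0675 1.0061]
```

```bash
python3 -m handwheel '[[[0,-0.001,0,0,0,0,0],[0,-0.001,0,0,0,0,0]]]' >/dev/null; python3 st.py
python3 -m handwheel '[[[0,-0.001,0,0,0,0,0],[0,-0.001,0,0,0,0,0]]]' >/dev/null; python3 st.py
python3 - <<'E'
from h import *
a=manip.camera("wrist");cv2.imwrite("pics/w9.png",cv2.resize(a[95:300,170:360],None,fx=2.9,fy=2.9,interpolation=cv2.INTER_CUBIC))
E
```

```text
[-0.0365 -0.0009  0.1833] [ 0.4433 -0.5913  0.8548]
[-0.0374 -0.0009  0.1833] [ 1.5874 -0.0736 -0.2753]
```

View pics/w9.png

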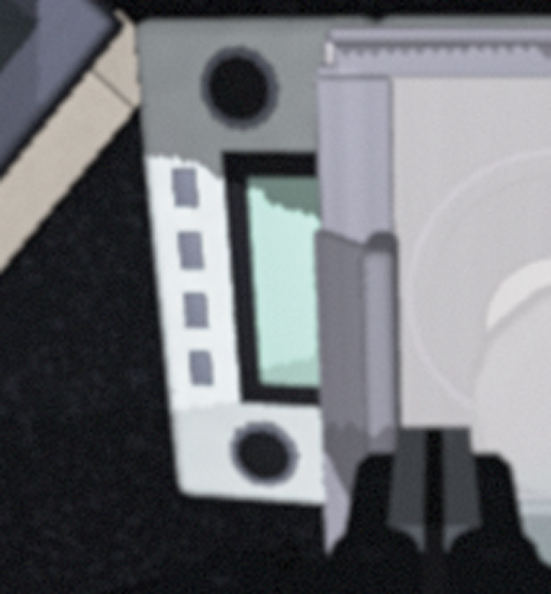

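The door's front edge is now about flush with the pane. I keep going to feel the stop.

```bash
python3 -m handwheel '[[[0,-0.001,0,0,0,0,0],[0,-0.001,0,0,0,0,0]]]' >/dev/null; python3 st.py
python3 -m handwheel '[[[0,-0.001,0,0,0,0,0],[0,-0.001,0,0,0,0,0]]]' >/dev/null; python3 st.py
```

```text
[-0.0375 -0.0009  0.1834] [ 7.3292 -0.6023 -3.3341]
[-0.0376 -0.0009  0.1834] [12.3946 -1.5938 -6.0656]
```

The stop: position holds at −37.5 mm and the force climbs to 12 N. I back off, rise, and look.

```bash
python3 -m handwheel '[[[0,0.003,0,0,0,0,0],[0,0.008,0,0,0,0,0],[0,0.012,0,0,0,0,0],[0,0.012,-0.02,0,0,0,0],[0,0.012,-0.05,0,0,0,0],[0,0.012,-0.08,0,0,0,0],[0,0.012,-0.11,0,0,0,0],[0,0.012,-0.11,0,0,0,0]]]'; python3 st.py
python3 - <<'E'
from h import *
cv2.imwrite("pics/w10.png",manip.camera("wrist"))
E
```

```text
clock: 10.95
position: [0.5209, 0.368, 0.2977]
ee_rot: [0.39, 0.921, 0.003, 0.001]
ft_force: [0.4, 0.2, 0.6]
grip_width: 0.002
[-0.0264 -0.0009  0.2977] [ 0.4716 -0.1498  0.6076]
```

View pics/w10.png

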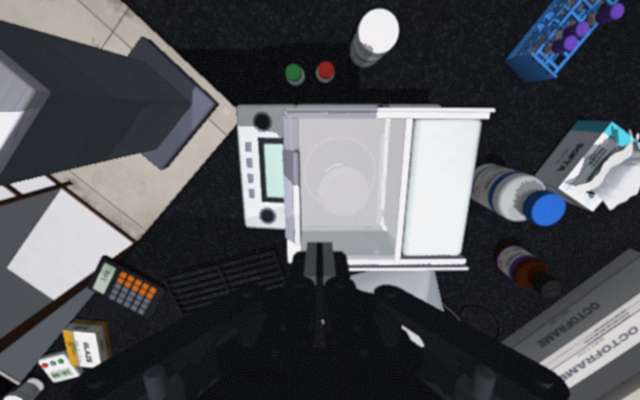

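The door's front edge is flush with the pane and the cup is in place. Next, the right-hand sensor: right window at (267,215), left at (263,121). The tool will lean 0.4 rad forward so the gripper body clears the front pane.

Run:
```python
from h import *
np.set_printoptions(precision=4,suppress=True)
a=cv2.imread("pics/w10.png");g=cv2.cvtColor(a,cv2.COLOR_BGR2GRAY)
T=np.load("T.npy");o=manip.get_obs();P=[]
for (u,v) in((267,215),(263,121)):
    w=g[v-9:v+10,u-9:u+10];m=(w<90).astype(np.uint8)
    n,l,s,c=cv2.connectedComponentsWithStats(m);k=l[9,9];print(s[k],c[k])
    p=onz("wrist",u-9+c[k][0],v-9+c[k][1],.045,o);P.append(p);print(p,T[:3,:3].T@(p-T[:3,3]))
print(np.linalg.norm(P[0]-P[1]))
r=T[:3,3]+T[:3,:3]@np.array([-.099,-.066,.045]);print("model",r)
r=(P[0]+r)/2;print("use",r)
Rm=R.from_quat(o["ee_rot"]).as_matrix();B=np.c_[T[:3,1],T[:3,0],[0,0,-1]]
G=B@R.from_rotvec([-.4,0,0]).as_matrix()
print("axis z",T[:3,:3].T@G[:,2],"turn",R.from_matrix(Rm.T@G).as_rotvec())
for z in(.25,.17,.08):
    print(z,Rm.T@(np.array([r[0],r[1],z])-o["position"]))
np.save("sens.npy",r);print(o["joint_pos"])
```

```text
[  3   4  13  12 131] [9.0382 9.5344]
[0.5132 0.2672 0.045 ] [-0.1028 -0.067   0.045 ]
[  0   1  17  17 239] [8.046  8.9247]
[0.4215 0.3621 0.045 ] [-0.101   0.0649  0.045 ]
0.13193552630573638
model [0.5152 0.2706 0.045 ]
use [0.5142 0.2689 0.045 ]
axis z [ 0.3894  0.     -0.9211] turn [-0.3969  0.0028 -0.0114]
0.25 [-0.0664 -0.0733  0.0454]
0.17 [-0.0664 -0.0736  0.1254]
0.08 [-0.0663 -0.0739  0.2154]
[-0.4122  0.359  -0.3719  1.3096  0.1288  1.4932 -0.002 ]
```

```bash
python3 -m handwheel '[[[-0.015,-0.02,0,-0.1,0,0,0],[-0.03,-0.04,0,-0.2,0,0,0],[-0.05,-0.06,0.01,-0.3,0,0,0],[-0.066,-0.073,0.03,-0.4,0,-0.01,0],[-0.066,-0.073,0.05,-0.4,0,-0.01,0],[-0.066,-0.073,0.07,-0.4,0,-0.01,0],[-0.066,-0.073,0.07,-0.4,0,-0.01,0]]]'; python3 st.py
python3 - <<'E'
from h import *
np.set_printoptions(precision=4,suppress=True)
T=np.load("T.npy");r=np.load("sens.npy");o=manip.get_obs();Rm=R.from_quat(o["ee_rot"]).as_matrix()
for z in(.15,.08): print(z,Rm.T@(np.array([r[0],r[1],z])-o["position"]))
print(o["joint_pos"],o["position"]-r,T[:3,:3].T@Rm[:,2])
cv2.imwrite("pics/w11.png",manip.camera("wrist"))
a=manip.camera("scene");cv2.imwrite("pics/s11.png",cv2.resize(a[120:310,150:400],None,fx=3,fy=3))
E
```

```text
clock: 11.88
position: [0.5126, 0.2683, 0.2215]
ee_rot: [0.378, 0.905, 0.182, 0.076]
ft_force: [-0.2, -0.1, 1.1]
grip_width: -0.002
[-0.1024 -0.0658  0.2215] [-0.2129  0.1149  1.1149]
0.15 [-0.0006 -0.0262  0.0666]
0.08 [-0.0006 -0.0533  0.1311]
[-0.1609 -0.0038 -0.3335  1.9261 -0.147   0.842   0.3624] [-0.0016 -0.0006  0.1765] [ 0.3864 -0.0014 -0.9223]
```

View pics/w11.png

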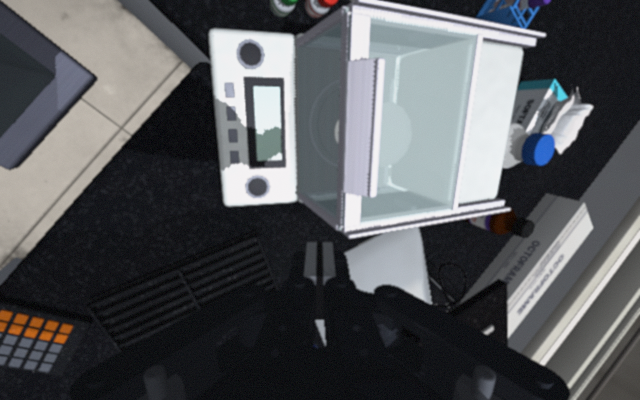

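View pics/s11.png

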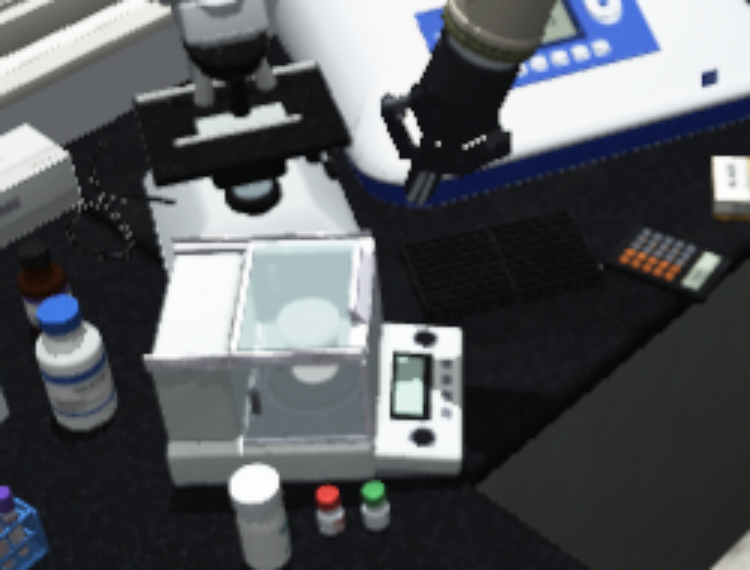

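The tilted hand is over the right sensor, and the scene view shows the door shut with its lip at the front. I descend in two stages.

```bash
python3 -m handwheel '[[[0,-0.007,0.017,0,0,0,0],[0,-0.014,0.034,0,0,0,0],[0,-0.021,0.052,0,0,0,0],[0,-0.026,0.066,0,0,0,0],[0,-0.026,0.066,0,0,0,0]]]'; python3 st.py
python3 - <<'E'
from h import *
np.set_printoptions(precision=4,suppress=True)
T=np.load("T.npy");r=np.load("sens.npy");o=manip.get_obs();Rm=R.from_quat(o["ee_rot"]).as_matrix()
print(Rm.T@(np.array([r[0],r[1],.08])-o["position"]))
cv2.imwrite("pics/w12.png",manip.camera("wrist"))
a=manip.camera("scene");cv2.imwrite("pics/s12.png",cv2.resize(a[160:290,210:370],None,fx=4.5,fy=4.5))
E
```

```text
clock: 12.6
position: [0.5148, 0.2701, 0.1518]
ee_rot: [0.377, 0.905, 0.183, 0.077]
ft_force: [0.6, -0.2, -0.9]
grip_width: -0.001
[-0.0996 -0.0661  0.1518] [ 0.3058 -0.5281 -0.8566]
[-0.0003 -0.0291  0.0657]
```

View pics/w12.png

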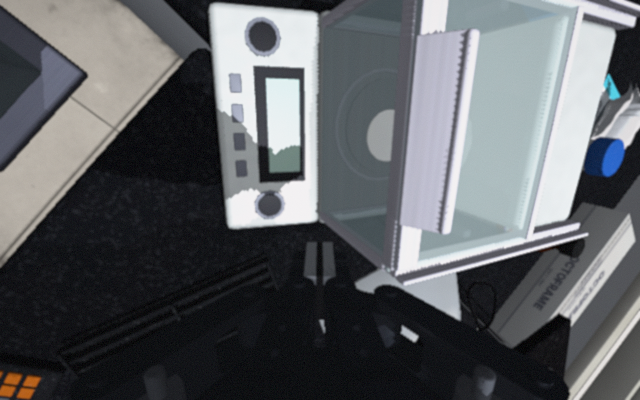

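View pics/s12.png

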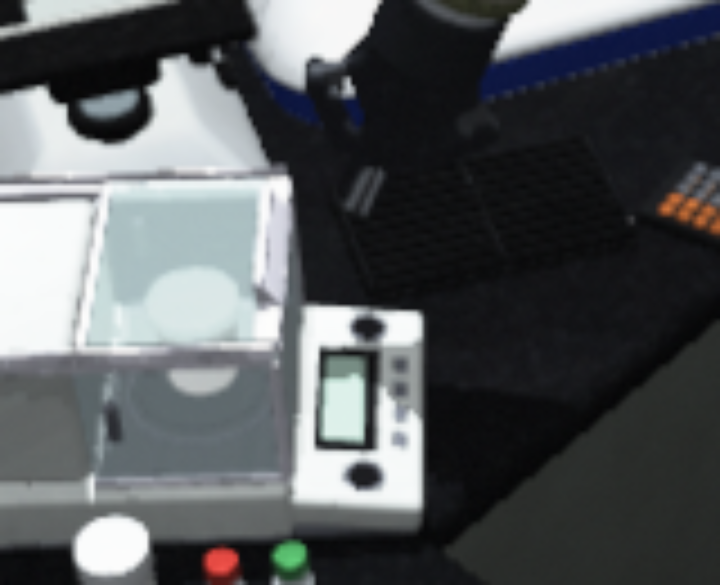

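Run:
```python
from h import *
np.set_printoptions(precision=4,suppress=True)
T=np.load("T.npy");o=manip.get_obs();L=lambda P:T[:3,:3].T@(P-T[:3,3])
p=onz("wrist",269,204.5,.045,o);l=onz("wrist",263,38,.045,o);print(p,L(p),L(l),np.linalg.norm(p-l))
for q in((308,75),(318,100),(345,210)):
  s,d=ray("scene",210+q[0]/4.5,160+q[1]/4.5)
  s2=L(s);d2=T[:3,:3].T@d
  for y in(-.055,-.066,-.08): print(q,s2+d2*(y-s2[1])/d2[1])
```

```text
[0.5151 0.2673 0.045 ] [-0.1014 -0.0683  0.045 ] [-0.0993  0.0628  0.045 ] 0.1310480952181387
(308, 75) [-0.0776 -0.055   0.2642]
(308, 75) [-0.0766 -0.066   0.2559]
(308, 75) [-0.0754 -0.08    0.2454]
(318, 100) [-0.0821 -0.055   0.2452]
(318, 100) [-0.0812 -0.066   0.2367]
(318, 100) [-0.0801 -0.08    0.2259]
(345, 210) [-0.0928 -0.055   0.1577]
(345, 210) [-0.092  -0.066   0.1482]
(345, 210) [-0.091  -0.08    0.1362]
```

The gripper's rearmost knuckle stays about 20 mm in front of the pane. The sensor re-measures at (0.515,0.267), within 3 mm of the earlier value. Descend and hold.

```bash
python3 -m handwheel '[[[-0.001,-0.007,0.016,0,0,0,0],[-0.001,-0.014,0.032,0,0,0,0],[-0.001,-0.021,0.048,0,0,0,0],[-0.001,-0.028,0.065,0,0,0,0],[-0.001,-0.028,0.065,0,0,0,0],[-0.001,-0.028,0.065,0,0,0,0]]]'; python3 st.py
python3 - <<'E'
from h import *
cv2.imwrite("pics/w13.png",manip.camera("wrist"))
a=manip.camera("scene");cv2.imwrite("pics/s13.png",cv2.resize(a[160:290,210:370],None,fx=4.5,fy=4.5))
E
```

```text
clock: 13.45
position: [0.5163, 0.2693, 0.083]
ee_rot: [0.377, 0.904, 0.184, 0.078]
ft_force: [0.1, 0.3, -0.3]
grip_width: -0.0
[-0.0991 -0.0677  0.083 ] [ 0.2266  0.1321 -0.2851]
```

View pics/s13.png

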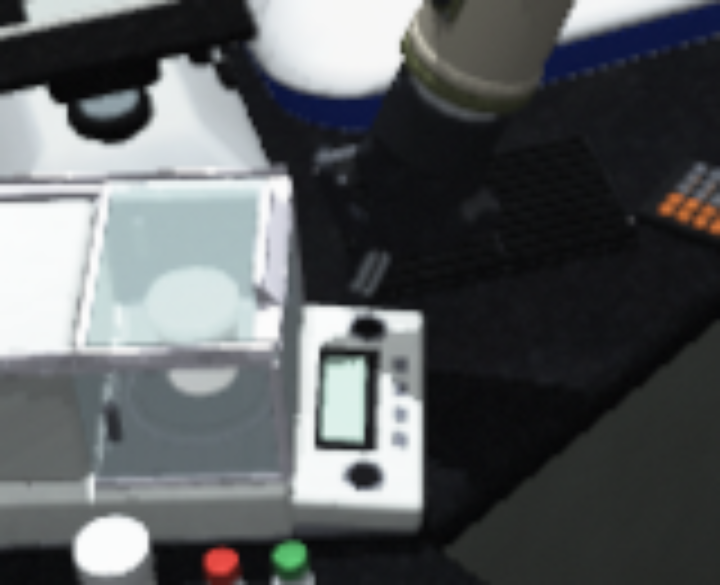

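View pics/w13.png

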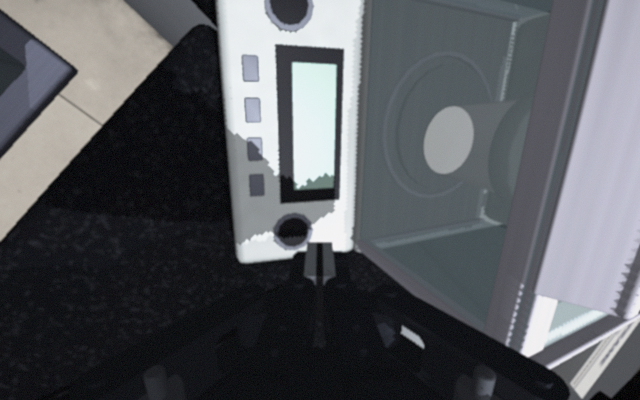

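The fingertips stand above the right window ((293,232) in the wrist view), clear of panel and pane. I check the offset, then hold.

```bash
python3 - <<'E'
from h import *
np.set_printoptions(precision=4,suppress=True)
T=np.load("T.npy");o=manip.get_obs();L=lambda P:T[:3,:3].T@(P-T[:3,3])
p=onz("wrist",293,231,.045,o);print(p,L(p),L(o["position"]))
u,v=proj("scene",o["position"]);print((u-210)*4.5,(v-160)*4.5)
E
python3 -m handwheel '[[[0,0,0,0,0,0,0],[0,0,0,0,0,0,0],[0,0,0,0,0,0,0],[0,0,0,0,0,0,0],[0,0,0,0,0,0,0],[0,0,0,0,0,0,0],[0,0,0,0,0,0,0],[0,0,0,0,0,0,0]]]'; python3 st.py
```

```text
[0.5137 0.2674 0.045 ] [-0.1023 -0.0672  0.045 ] [-0.0992 -0.0677  0.0829]
362.43758068757245 283.82758991110427
clock: 14.55
position: [0.5156, 0.269, 0.0816]
ee_rot: [0.377, 0.904, 0.183, 0.077]
ft_force: [-0.2, 0.7, 0.6]
grip_width: -0.005
[-0.0999 -0.0674  0.0816] [0.3087 0.6644 0.5921]
```

Within 3 mm laterally and about 36 mm above the window. Continue the hold well past two seconds.

```bash
python3 -m handwheel '[[[0,0,0,0,0,0,0],[0,0,0,0,0,0,0],[0,0,0,0,0,0,0],[0,0,0,0,0,0,0],[0,0,0,0,0,0,0],[0,0,0,0,0,0,0],[0,0,0,0,0,0,0],[0,0,0,0,0,0,0]]]'; python3 -m handwheel '[[[0,0,0,0,0,0,0],[0,0,0,0,0,0,0],[0,0,0,0,0,0,0],[0,0,0,0,0,0,0],[0,0,0,0,0,0,0],[0,0,0,0,0,0,0]]]'
python3 - <<'E'
from h import *
a=manip.camera("scene");cv2.imwrite("pics/s14.png",cv2.resize(a[190:290,250:340],None,fx=6,fy=6,interpolation=cv2.INTER_CUBIC))
E
```

```text
clock: 15.55
position: [0.5156, 0.2689, 0.0817]
ee_rot: [0.377, 0.904, 0.183, 0.077]
ft_force: [0.6, -0.1, -1.3]
grip_width: 0.002
clock: 16.3
position: [0.5156, 0.269, 0.0816]
ee_rot: [0.377, 0.904, 0.183, 0.077]
ft_force: [-0.1, -0.1, -0.6]
grip_width: 0.003
```

View pics/s14.png

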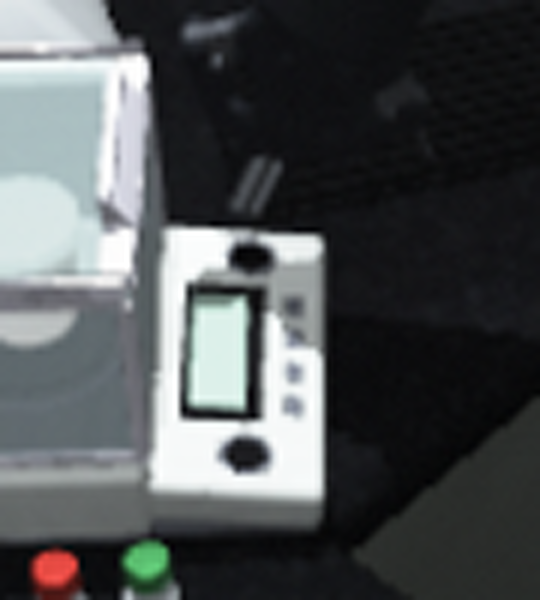

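Held about 3 s without touching. Now withdraw: back along the tool axis and up, then away to the right, the way we came.

Run:
```python
from h import *
np.set_printoptions(precision=3,suppress=True)
o=manip.get_obs();Rm=R.from_quat(o["ee_rot"]).as_matrix();p=o["position"]
print(p+Rm@[0,0,-.12])
for q in((.48,.24,.22),(.48,.15,.29),(.49,.02,.33)): print(Rm.T@(np.array(q)-p))
```

```text
[0.482 0.236 0.192]
[ 0.004  0.012 -0.145]
[-0.06  -0.019 -0.234]
[-0.16  -0.081 -0.304]
```

```bash
python3 -m handwheel '[[[0,0,-0.03,0,0,0,0],[0,0.005,-0.07,0,0,0,0],[0,0.01,-0.11,0,0,0,0],[0,0.01,-0.15,0,0,0,0],[-0.03,-0.005,-0.19,0,0,0,0],[-0.06,-0.02,-0.235,0,0,0,0],[-0.1,-0.04,-0.265,0,0,0,0],[-0.13,-0.06,-0.285,0,0,0,0]]]'; python3 -m handwheel '[[[-0.03,-0.02,-0.03,0,0,0,0],[-0.05,-0.03,-0.03,0,0,0,0],[-0.05,-0.03,-0.03,0,0,0,0],[-0.05,-0.03,-0.03,0,0,0,0]]]';python3 st.py
python3 - <<'E'
from h import *
cv2.imwrite("pics/s15.png",manip.camera("scene"))
a=manip.camera("side");cv2.imwrite("pics/d15.png",a);cv2.imwrite("pics/d15c.png",cv2.resize(a[215:335,225:355],None,fx=5,fy=5,interpolation=cv2.INTER_CUBIC))
E
```

```text
clock: 17.35
position: [0.4887, 0.0579, 0.3226]
ee_rot: [0.378, 0.904, 0.183, 0.079]
ft_force: [1.3, -0.1, 0.1]
grip_width: 0.003
clock: 17.85
position: [0.4953, -0.0022, 0.3369]
ee_rot: [0.377, 0.905, 0.183, 0.077]
ft_force: [0.2, -0.5, 0.1]
grip_width: -0.002
[-0.3053 -0.2457  0.3369] [-0.1757 -0.4605  0.063 ]
```

View pics/s15.png

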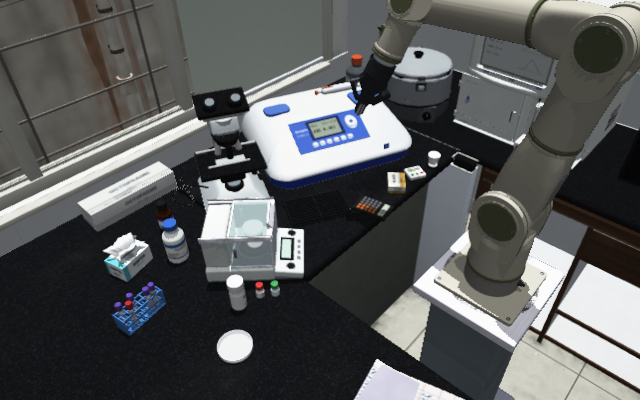

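View pics/d15c.png

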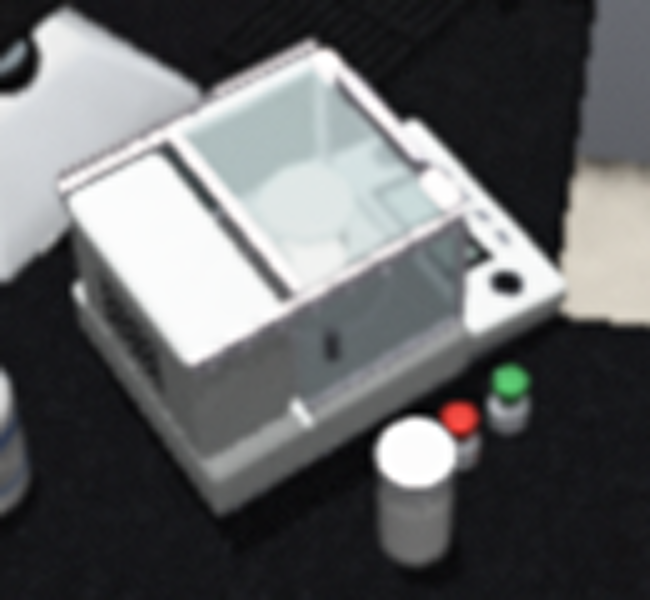

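The scene and side views show the door shut with its lip at the front, the cup standing and the bystanders unchanged. The hand is well clear. A quick difference check on bystanders first, then I hand in.

Run:
```python
from h import *
for n,m in(("scene0","s15"),("side0","d15")):
    d=cv2.absdiff(cv2.imread(f"pics/{n}.png"),cv2.imread(f"pics/{m}.png")).max(2)
    k,l,s,c=cv2.connectedComponentsWithStats((cv2.medianBlur(d,3)>40).astype(np.uint8))
    print(n,[list(map(int,r)) for r in s[1:] if r[4]>15])
T=np.load("T.npy");o=manip.get_obs();print(np.linalg.norm(o["position"]-np.load("sens.npy")),o["clock"])
manip.hand_in()
```

```text
scene0 [[310, 0, 117, 20, 1595], [423, 0, 32, 17, 165], [466, 0, 45, 23, 717], [514, 0, 126, 84, 4220], [552, 0, 25, 1, 25], [610, 1, 30, 11, 179], [300, 14, 22, 27, 459], [413, 24, 48, 23, 357], [334, 28, 57, 17, 489], [465, 33, 36, 21, 386], [350, 43, 58, 73, 1540], [304, 51, 41, 82, 1644], [625, 55, 15, 16, 91], [476, 63, 53, 21, 189], [470, 68, 131, 139, 5151], [607, 76, 15, 19, 44], [547, 83, 16, 17, 149], [542, 102, 10, 8, 35], [547, 104, 16, 29, 237], [509, 195, 36, 30, 488], [214, 203, 9, 3, 21], [247, 202, 27, 34, 572], [227, 204, 7, 32, 69], [364, 207, 12, 6, 44], [377, 209, 9, 8, 46], [514, 216, 6, 14, 25], [215, 236, 9, 3, 20], [258, 242, 11, 12, 46], [440, 249, 27, 14, 225], [257, 250, 14, 15, 134], [424, 266, 46, 38, 786], [496, 288, 43, 55, 1029]]
side0 [[432, 9, 119, 38, 2130], [265, 10, 162, 46, 2712], [481, 32, 76, 43, 1317], [432, 41, 89, 118, 4308], [391, 45, 6, 13, 63], [409, 49, 24, 11, 90], [436, 48, 20, 11, 174], [265, 55, 89, 35, 1488], [346, 64, 13, 11, 93], [333, 82, 17, 31, 334], [518, 83, 9, 9, 40], [262, 97, 44, 53, 1163], [445, 154, 21, 13, 100], [474, 155, 14, 13, 70], [475, 184, 9, 14, 28], [332, 198, 18, 6, 78], [407, 207, 21, 10, 146], [470, 213, 20, 35, 402], [407, 223, 42, 18, 478], [275, 225, 39, 39, 654], [254, 243, 29, 32, 169], [297, 268, 17, 16, 149]]
0.39885320139318053 17.95
the job is handed in; nothing more can be done
```

The door is fully shut and the tare gesture is done. I handed the job in at 17.95 s with the hand about 40 cm from the right-hand sensor. The interface gives no verdict, so whether the balance actually tared is not confirmed.

- **Door:** I pushed the lip about 56 mm with the shut fingertips until the door stopped moving and the push force rose to 12 N. The last pictures show its front edge flush with the front pane, and it stayed there. Partway through, I had the fingers too low and they pressed down on the lip or door with about 10 N. I raised them a few millimetres and the force went away.
- **Tare sensor:** The fingertips stayed about 36 mm above the right-hand window, within about 3 mm of its centre, for about 3 s. There was no contact force. The hand stayed at the right-hand end of the panel and never went low over the left-hand sensor.
- **Last checks:** The cup stands in place on the pan. Comparing the first and last pictures, nearly all the changes are the arm, the door and the light in the chamber. There are also small changes on the calculator. I take those to be the arm's shadow, because the hand never came near it, but I did not measure it separately.

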